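# Nest the breakfast dishes on the tray and slide it under the shelf

## Robot

A 7-joint arm with a two-finger parallel gripper is mounted at the origin on a cart in front of the work surface, level with it; the furniture and walls round the work are solid. World frame = base frame: x ahead of the robot, y to its left, z up, the work surface at z = 0. Lengths are in mm, angles in rad, forces in N, time in s.
With the tool pointing down it reaches from about 425 to 875 mm from the base axis. Payload 4.7 kg.
Tool frame: the origin (TCP) lies midway between the tips of the shut fingers; the grasp point (between the pads) lies 19 mm behind it; z points along the fingers, y is the line along which they close (so a half turn about z gives the same grasp; the last joint's range is limited). The gripper opens to 87 mm and grips with 3 to 60 N. Pads are 19 mm wide; open, the fingers measure 117 mm over their backs; the gripper's body (75 mm by 190 mm) begins 51 mm behind the grasp point.
Start: joints at [1.263, 0.321, -0.07, 1.45, 0.023, 1.371, -0.057], TCP at [205.559, -616.661, 222.587] pointing down, gripper open.
Joint ranges: [-2.86, 2.86], [-0.3, 2.09], [-1.38, 1.24], [0.06, 2.45], [-1.56, 4.7], [0.09, 2.05], [-2.69, 2.69]. Speed limits (rad/s): [2.57, 2.57, 3.14, 3.14, 3.14, 3.14, 3.14].

## Interface

Orientations are given as a rotation vector (axis times angle).
In Python, from rig import manip, effector, solver, eyes gives the robot as it stands. Calls block until the motion is done:
- manip.reach(position, orientation): joint-space move of the TCP to a pose.
- manip.move_straight(position, ori=None, vel=150, guard=None): straight line of the TCP; ori=None keeps the orientation; vel is the mean speed in mm/s. With guard (N) it stops when the force on the tool has changed by that much, and returns True; else False.
- manip.set_joints(angles): joint-space move.
- effector.let_go() and effector.clamp(): open the fingers fully, or close them until they stop; the grip force is fixed at half the most.
- manip.hold(seconds).
- solver.inverse_kinematics(position, orientation): joint angles nearest the present ones, or None.
- manip.observe(): the state.
- eyes.grab_frame(name): name is "scene" or "top"; returns a dict with "frame" (420x560x3 uint8, red, green, blue), "range_z" (420x560 float32, mm along the optical axis (not along the pixel's ray), 0 where there is no reading), "fx", "fy", "cx", "cy" (pixels), "dist_coeffs" ([k1, k2, p1, p2, k3] as OpenCV has them; the pictures are not rectified), "rvec" (rotation vector, rad) and "tvec" (3), from world to camera coordinates, as OpenCV has them. Camera axes: x right, y down, z forward; pixel columns grow to the right and rows downward; lengths in mm; the calibration is good to about 2 mm. A picture is of the moment at which its call begins.
A pose or a line that the arm cannot do raises manip.PlanningError and nothing moves.
- manip.close_job(): hands the job in; it is judged then, once.
Trained networks look in the newest picture that a camera, given by its name, has taken for a name from the list of things; names that differ only in an ending like _2 or _b are one class to them, and where a whole thing is asked for, a point or a joint stands for the part that bears it (a point fixed in the world has none). Each returns a list of dicts, best first, with "score" (0 to 1); they miss things now and then, are a little off and sometimes report something else, mostly with a low value. They report only what shows in the picture. A call takes as long as a camera call.
- eyes.look_for(camera, thing): "rect" ([left, top, width, height] in pixels, round what is visible of it).
- eyes.silhouettes(camera, thing): "region" (420x560 bool, what is visible of it) and "rect" ([left, top, width, height] in pixels, round what is visible of it).
The state is a dict: "time": time; "joint_pos": joint angles; "joint_vel": joint speeds; "joint_efforts": joint torques, N m; "ee_pos": TCP position; "tool_rot": TCP orientation; "contact_force": force on the tool from outside, world axes, zero at the start; "moment": the same for the moment, N m; "gripper_width": opening from 0.0 (shut) to 1.0 (fully open); "finger_force": force on a finger pad.
Only numpy, scipy, OpenCV 4.12 (cv2) and the standard library are available. Lean on these libraries where they do the work, as an engineer would, in place of code of your own. Each camera call takes 0.05 s, during which the arm holds its last target. There are 200 camera calls.

## Task

Put the breakfast dishes away: set all the metal tumblers on the wooden tray nested one inside the other as one upright stack, and all the white bowls beside them as a second upright stack nested in the same way. Then slide the loaded tray along the worktop by its handle, without lifting it, under the little shelf until the whole tray is underneath and only the handle sticks out, with the dishes still neatly stacked. Do not let the dishes, the gripper or the arm bump the shelf, and leave the other things alone.

Things in the scene. Friction and masses are not known exactly. Their poses are not given: they have to be found in the camera images.
- tray: low pale wooden tray, loose, 0.3 kg: body 165 mm long (its x) x 120 mm wide (y), floor 8 mm thick, rim 6 mm thick, 14 mm high. Origin: centre of the body's underside; x points away from the handle, to the end that goes under the shelf first. Straight handle bar, 30 mm wide, 22 mm high, from the body's -x end out to x = -187 mm. Two stacks fit along x
- tray_handle (a point): point on the handle bar to grip across its 30 mm width: tray x = -167.5 mm, 12 mm above the worktop; axes as the tray
- tray_far (a point): place for one stack on the tray floor (tray x = +40 mm, z = 8 mm)
- tray_near (a point): place for the other stack on the tray floor (tray x = -40 mm, z = 8 mm)
- cup_1: plain metal tumbler, 64 mm high, 39 mm across at the foot, 62 mm at the rim (top 6 mm straight), wall 2.5 mm, inner floor 26 mm up (thick bottom), 80 g. Nested, it stands 26 mm higher than the one below. Origin: centre of the underside, z to the mouth. This one starts on the tray near tray_far
- cup_2: tumbler like cup_1, loose on the worktop (may be absent)
- cup_3: tumbler like cup_1, loose on the worktop (may be absent)
- bowl_1: small white footed bowl, 53 mm high, solid foot 33 mm across and 17 mm high, rim 66 mm across (top 8 mm straight), wall 3 mm, inner floor 22 mm up, 90 g. Nested, it stands 22 mm higher than the one below. Origin: centre of the underside, z to the mouth (may be absent)
- bowl_2: bowl like bowl_1 (may be absent)
- bowl_3: bowl like bowl_1 (may be absent)
- riser: little fixed shelf: brown board 210 mm long (its x) x 184 mm wide (y) on four dark 14 mm legs at the corners, 152 mm clear between them in y; underside 145 mm above the worktop, top 159 mm. Origin on the worktop under its centre; the tray goes in at its -x end along its +x, tray x along riser x. Small things up to 105 mm high stand on it
- riser_mouth (a point): on the worktop under the middle of the shelf's front (-x) edge, where the tray goes in; axes as the riser
- garlic: garlic bulb at the back, to be left alone; origin under it
- teaspoon: teaspoon lying on the worktop towards the back, to be left alone; origin under its middle

How it is judged:
By the outcome, as a careful person would: the job done as asked, in the order asked, and still so for the second after the job is handed in, with the robot touching nothing.
Of cup_2, cup_3, bowl_1, bowl_2, bowl_3 only 4 to 5 are there at a start; the rules pass over those that are not, and their reading is None.
At some moment in a run one of tray may be knocked a few centimetres aside while the robot is not near it.
Once in a run the grip may slacken for a moment while it holds something.
It also fails if it takes over 200 s, if anything falls off the work surface, if the arm or the gripper's body presses on something with over 40 N, if the wrist force passes 120 N, or if a joint passes its speed limit or range.

## Working session

There is one attempt and no reset: what is moved stays moved. The work goes in short steps, each a Python script; the robot and the scene stay as the last script left them, time stands still between calls to the robot, and variables do not carry over. Pictures are saved under pics/ and viewed, at most 14 in all, crops included, and the job is handed in when it is done.

```bash
ls; mkdir -p pics; cat > h.py <<'E'
import numpy as np, cv2
from rig import manip, effector, solver, eyes
def grab(n):
    f=eyes.grab_frame(n); return f
def cloud(f):
    h,w=f["range_z"].shape
    K=np.array([[f["fx"],0,f["cx"]],[0,f["fy"],f["cy"]],[0,0,1.]])
    u,v=np.meshgrid(np.arange(w),np.arange(h))
    p=cv2.undistortPoints(np.stack([u,v],-1).reshape(-1,1,2).astype(np.float64),K,np.array(f["dist_coeffs"],float)).reshape(h,w,2)
    z=f["range_z"].astype(float)
    c=np.dstack([p[...,0]*z,p[...,1]*z,z])
    R=cv2.Rodrigues(np.array(f["rvec"],float))[0]
    W=(c-np.array(f["tvec"],float).reshape(3))@R   # R^T (c-t)
    W[z<=0]=np.nan
    return W
def save(f,n): cv2.imwrite(n,f["frame"][...,::-1])
E
python3 - <<'E'
from h import *
print(manip.observe())
for n in ("scene","top"):
    f=grab(n); save(f,f"pics/{n}0.png"); W=cloud(f)
    R=cv2.Rodrigues(np.array(f["rvec"],float))[0]; print(n,"cam at",-R.T@np.array(f["tvec"]).ravel(),"axis",R[2])
    np.save(f"{n}0.npy",W)
    for t in ("tray","cup_1","bowl_1","riser","garlic","teaspoon"):
        for d in eyes.silhouettes(n,t):
            P=W[d["region"]]; P=P[~np.isnan(P[:,0])]
            if len(P): 
                print(t,round(d["score"],2),d["rect"],len(P),"med",np.median(P,0).round(),"lo",np.percentile(P,3,0).round(),"hi",np.percentile(P,97,0).round())
E
```

```text
pics
{'time': 0.0, 'joint_pos': array([ 1.26310296,  0.32183289, -0.07009323,  1.45165558,  0.02262177,
        1.3708106 , -0.05691523]), 'joint_vel': array([ 2.97891953e-04, -1.63430517e-03, -6.91424910e-05,  4.39661862e-04,
       -4.82549586e-04,  2.12296463e-04,  1.18748786e-03]), 'joint_efforts': array([-1.30951194e-04, -4.91291642e+01, -4.04124800e-01, -3.12525523e+01,
       -6.40408276e-02,  4.35824599e-02,  1.64534522e-04]), 'ee_pos': array([ 205.35029434, -616.12961446,  221.46492679]), 'tool_rot': array([-3.09916100e+00, -5.03036138e-01,  6.62733869e-04]), 'contact_force': array([0.14667048, 0.94080132, 0.37723615]), 'moment': array([-0.01054034, -0.01105824, -0.01447955]), 'finger_force': 0.0, 'gripper_width': 0.9988901077145049}
scene cam at [-32.1416212  107.63225121 871.45232872] axis [ 0.60616227  0.16533015 -0.77796738]
tray 0.87 [220.8, 247.0, 120.2, 49.5] 3423 med [463. 255.   9.] lo [396. 117.   4.] hi [521. 353.  23.]
cup_1 0.95 [403.4, 214.5, 29.1, 29.6] 680 med [656. -50.  43.] lo [616. -77.   1.] hi [674. -25.  64.]
cup_1 0.75 [400.0, 241.0, 30.3, 37.7] 746 m
[... 1225 characters left out ...]
2, 21.3] 415 med [438. -28.  28.] lo [409. -54.  14.] hi [464.   7.  55.]
bowl_1 0.86 [332.0, 201.9, 26.3, 21.6] 396 med [597.  51.  28.] lo [564.  25.  -1.] hi [629.  83.  55.]
bowl_1 0.74 [331.2, 173.8, 19.4, 20.8] 373 med [689.  55.  29.] lo [658.  29.  15.] hi [713.  87.  54.]
riser 0.77 [124.8, 239.0, 84.4, 67.2] 5369 med [447. 568. 158.] lo [361. 472. 152.] hi [536. 667. 264.]
garlic 0.65 [238.9, 240.4, 95.3, 52.5] 2214 med [474. 258.   9.] lo [402. 121.   1.] hi [522. 361.  24.]
garlic 0.53 [304.0, 147.3, 18.0, 15.6] 186 med [785. 130.  32.] lo [769. 108.  -3.] hi [808. 150.  45.]
teaspoon 0.59 [340.5, 157.9, 37.9, 10.5] 148 med [759.  19.   3.] lo [749. -64.  -5.] hi [769.  50.  11.]
```

```bash
python3 - <<'E'
import cv2,numpy as np
a=cv2.imread("pics/scene0.png");b=cv2.imread("pics/top0.png")
b=cv2.resize(b[130:330,100:420],(800,500)); cv2.imwrite("pics/topc.png",b)
E
```

```text
(no output)
```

View pics/topc.png

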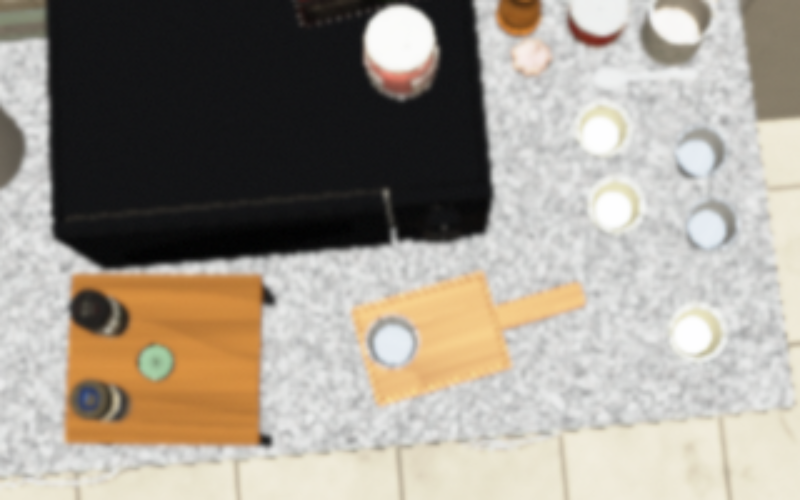

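View pics/scene0.png

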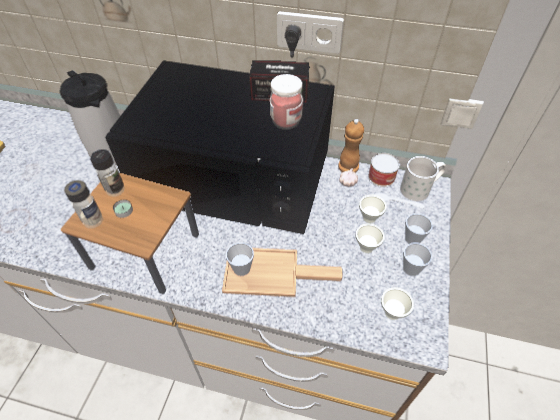

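```bash
cat >> h.py <<'E'
from scipy.optimize import least_squares
def fit_rim(W,xy,z,r,tol=6,rad=48):
    """circle of known radius on rim points near height z; robust"""
    m=(abs(W[...,2]-z)<tol)&(np.hypot(W[...,0]-xy[0],W[...,1]-xy[1])<rad)
    P=W[m]
    if len(P)<8: return None
    s=least_squares(lambda q:np.hypot(P[:,0]-q[0],P[:,1]-q[1])-r,xy,loss="soft_l1",f_scale=2)
    return s.x,len(P),np.median(abs(s.fun)),np.median(P[:,2])
def rect(P,scale=10):
    (c,s,a)=cv2.minAreaRect((P*scale).astype(np.float32)); return np.array(c)/scale,np.array(s)/scale,a
E
python3 - <<'E'
from h import *
S,T=np.load("scene0.npy"),np.load("top0.npy")
for n,xy,z,r in [("c2",(645,-51),61,30),("c3",(557,-54),61,30),("c1",(455,330),69,30),("b1",(434,-22),50,32),("b2",(597,54),50,32),("b3",(686,57),50,32)]:
    print(n,[fit_rim(W,xy,z,r) for W in (S,T)])
for W in (S,T):
    m=(abs(W[...,2]-159)<6)&(W[...,1]>440)&(W[...,1]<700)&(W[...,0]<560)
    P=W[m][:,:2]; print("riser",rect(P), P.min(0),P.max(0),np.median(W[m][:,2]))
    # microwave front: points with z>60, x range
    for y in range(80,461,40):
        m=(abs(W[...,1]-y)<10)&(W[...,2]>40)&(W[...,0]>505)
        print(y,W[m][:,0].min().round() if m.any() else None,W[m][:,2].max().round() if m.any() else None,end=' | ')
    print()
    m=(W[...,2]>9)&(W[...,2]<40)&(W[...,0]<560)&(W[...,1]>90)&(W[...,1]<420)&(W[...,0]>370)
    P=W[m]; print(len(P),rect(P[:,:2][P[:,1]>205]),"handle",rect(P[:,:2][P[:,1]<190]),np.median(P[P[:,1]<190],0))
E
```

```text
c2 [(array([644.59334541, -50.21827768]), 169, np.float64(0.7974044384609229), np.float64(60.925086409299055)), (array([644.38848216, -51.31696653]), 81, np.float64(0.8578085143749696), np.float64(61.6435879221254))]
c3 [(array([557.11813052, -51.98997517]), 202, np.float64(0.8838192539146679), np.float64(61.37338070787331)), (array([557.78974628, -53.3449424 ]), 68, np.float64(1.1642251288147794), np.float64(60.94409803168608))]
c1 [(array([454.00369765, 329.20876687]), 190, np.float64(0.815825635352823), np.float64(69.84107502208806)), (array([455.88325488, 327.83281753]), 68, np.float64(0.7846153157278692), np.float64(70.55385404736961))]
b1 [(array([433.99173326, -19.83561852]), 250, np.float64(1.101406821719367), np.float64(50.80310117004387)), (array([434.78513427, -21.08771207]), 91, np.float64(1.0938422039783404), np.float64(49.61948763744165))]
b2 [(array([591.05664137,  55.98647115]), 194, np.float64(0.9222877486502377), np.float64(50.35515492752407)), (array([591.50855295,  53.93386891]), 87, np.float64(1.7906146618918974), np.float64(50.02556848637058))]
b3 [(array([683.9
[... 689 characters left out ...]
5949707]), array([31.71448059, 91.80352783]), 12.402195930480957) [483.48358891 145.7715271   20.76995306]
riser (array([448.99189453, 571.87719727]), array([209.80229492, 184.70068359]), 84.86996459960938) [348.41796347 460.17107691] [548.87927717 681.4408287 ] 157.9795906486283
80 567.0 640.0 | 120 784.0 642.0 | 160 825.0 648.0 | 200 577.0 653.0 | 240 557.0 657.0 | 280 557.0 663.0 | 320 572.0 667.0 | 360 572.0 674.0 | 400 572.0 681.0 | 440 573.0 688.0 | 
1369 (array([451.82387695, 291.00717773]), array([177.59857178, 195.59389648]), 10.26255989074707) handle (array([460.53554688, 139.55614014]), array([88.9416748 , 94.67758179]), 11.313737869262695) [488.80294861 145.36072663  20.50654157]
```

```bash
cat >> h.py <<'E'
from scipy.spatial.transform import Rotation as Ro
def down(alpha):
    "tool pointing down, closing line at world angle alpha (deg); returns the half turn nearest in joints"
    a=np.radians(alpha); y=np.array([np.cos(a),np.sin(a),0]); z=np.array([0,0,-1.]); x=np.cross(y,z)
    return Ro.from_matrix(np.column_stack([x,y,z])).as_rotvec()
def J(p,a): 
    q=solver.inverse_kinematics(list(p),down(a)); return None if q is None else np.round(q,2)
def rim(xy,z,r):
    out=[]
    for n in ("scene","top"):
        g=fit_rim(cloud(grab(n)),xy,z,r)
        if g is not None and g[1]>25 and g[2]<2.5: out.append(g[0]); 
        print("  rim",n,g)
    return np.mean(out,0) if out else None
def st(): s=manip.observe(); return "t=%.1f w=%.1f ff=%.1f F=%s p=%s"%(s["time"],s["gripper_width"]*87,s["finger_force"],s["contact_force"].round(1),s["ee_pos"].round(1))
E
python3 - <<'E'
from h import *
S,T=np.load("scene0.npy"),np.load("top0.npy")
W=np.concatenate([S.reshape(-1,3),T.reshape(-1,3)]); 
P=W[(W[:,2]>60)&(W[:,0]>520)&(W[:,0]<800)&(W[:,1]>100)&(W[:,1]<440)]
for x in range(560,800,40):
    Q=P[(abs(P[:,0]-x)<20)&(P[:,1]<300)]; print(x,np.percentile(Q[:,1],1).round() if len(Q) else None,Q[:,2].max() if len(Q) else None)
Q=W[(abs(W[:,2])<4)&(W[:,1]>100)&(W[:,1]<420)]
for y in (120,200,300,400): print("edge",y,np.percentile(Q[abs(Q[:,1]-y)<15][:,0],.5).round())
for a in (65,-115):
  print(a)
  for p in [(684,60,37),(684,60,185),(434,-20,37),(434,-20,185),(470,40,185),(468,245,45),(468,245,185),(455,328,104),(455,328,185),(644,-51,44),(557,-53,185)]:
    print(p,J(p,a))
for p,a in [((493,113,3),10.8),((493,113,150),10.8),((412,170,3),-5.3),((432,395,3),-5.3),((432,395,150),-5.3)]:
    print(p,J(p,a),J(p,a+180))
E
```

```text
560 208.0 243.39888974675128
600 207.0 247.86736733907645
640 208.0 246.18278328596938
680 208.0 346.17977001823965
720 208.0 346.5070436480919
760 207.0 348.1528729812645
edge 120 5.0
edge 200 342.0
edge 300 340.0
edge 400 341.0
65
(684, 60, 37) [ 0.43  0.67 -0.78  1.52  0.5   1.16  0.68]
(684, 60, 185) [ 0.47  0.56 -0.87  1.38  0.43  1.4   0.74]
(434, -20, 37) [ 0.84  0.12 -0.87  2.14  0.11  0.93  1.03]
(434, -20, 185) [ 0.87 -0.13 -0.81  1.98 -0.1   1.25  1.23]
(470, 40, 185) [ 0.77 -0.01 -0.89  1.9  -0.01  1.25  1.01]
(468, 245, 45) [ 0.33  0.4  -0.99  1.92  0.39  1.03  0.3 ]
(468, 245, 185) [ 0.33  0.18 -0.95  1.78  0.15  1.26  0.49]
(455, 328, 104) [ 0.11  0.36 -0.92  1.79  0.31  1.15  0.22]
(455, 328, 185) [ 0.23  0.31 -1.07  1.7   0.28  1.3   0.24]
(644, -51, 44) [ 0.6   0.56 -0.73  1.63  0.41  1.11  0.89]
(557, -53, 185) [ 0.74  0.23 -0.79  1.71  0.17  1.27  1.05]
-115
(684, 60, 37) [ 0.35  0.63 -0.67  1.52  0.41  1.13 -2.41]
(684, 60, 185) [ 0.42  0.53 -0.78  1.38  0.37  1.38 -2.37]
(434, -20, 37) [ 0.73  0.1  -0.77  2.14  0.09  0.93 -2.09]
(434, -20, 185) [ 0.83 -0.12 -0.7
[... 218 characters left out ...]
4) [-1.11  0.24  0.49  1.84 -0.12  1.1  -2.57]
(455, 328, 185) [-1.28  0.17  0.68  1.75 -0.11  1.26 -2.58]
(644, -51, 44) [ 0.47  0.51 -0.56  1.63  0.3   1.08 -2.18]
(557, -53, 185) [ 0.64  0.21 -0.66  1.71  0.13  1.27 -2.06]
(493, 113, 3) [ 0.56  0.41 -0.96  2.    0.42  0.94 -0.42] [ 0.72  0.54 -1.17  2.    0.59  1.01  2.59]
(493, 113, 150) [ 0.75  0.19 -1.11  1.87  0.18  1.19 -0.23] None
(412, 170, 3) [ 0.57  0.3  -1.1   2.14  0.35  0.89 -0.82] [ 0.62  0.34 -1.17  2.13  0.4   0.91  2.28]
(432, 395, 3) [ 0.01  0.62 -1.    1.81  0.59  1.05 -1.31] [ 0.12  0.74 -1.18  1.8   0.76  1.14  1.72]
(432, 395, 150) [ 0.14  0.48 -1.18  1.68  0.46  1.29 -1.22] [ 0.14  0.48 -1.18  1.68  0.46  1.29  1.92]
```

```bash
cat >> h.py <<'E'
A=65; ZT=190; MID=(470,40)
def pick(xy,kind,first=False):
    h,d=(53,16) if kind=="b" else (64,20)
    o=down(A); effector.let_go()
    if first: manip.reach([*xy,ZT],o)
    else: manip.move_straight([*xy,ZT],o,vel=280)
    manip.move_straight([*xy,h-d],o,vel=170)
    effector.clamp(); print("grip",st())
    manip.move_straight([*xy,ZT],o,vel=200); print("lift",st())
    manip.move_straight([*MID,ZT],o,vel=220); print("mid",st())
def place(xy,kind,base):
    "base: height of the underside when placed"
    h,d=(53,16) if kind=="b" else (64,20)
    o=down(A); z=base+h-d
    manip.move_straight([*xy,ZT],o,vel=220)
    manip.move_straight([*xy,z+10],o,vel=150); print("pre",st())
    hit=manip.move_straight([*xy,z-2],o,vel=25,guard=5); print("down",hit,st())
    effector.let_go()
    manip.move_straight([*xy,ZT],o,vel=170)
    manip.move_straight([*MID,ZT],o,vel=280); print("done",st())
def tray(prev=None):
    "tray pose from rim/handle top points in the scene camera"
    W=cloud(grab("scene")); m=np.zeros(W.shape[:2],bool)
    for d in eyes.silhouettes("scene","tray")[:1]: m=d["region"]; print("  tray score",d["score"],d["rect"])
    P=W[m]; P=P[(P[:,2]>11)&(P[:,2]<30)]
    return W,P
E
python3 - <<'E'
from h import *
pick((591.3,55),"b",True)
f=grab("scene"); save(f,"pics/s1.png")
W=cloud(f); m=(W[...,2]>9)&(W[...,2]<40)&(W[...,0]<560)&(W[...,1]>90)&(W[...,1]<420)&(W[...,0]>370); P=W[m]
print(len(P),rect(P[:,:2][P[:,1]>205]),"handle",rect(P[:,:2][P[:,1]<190]))
print(rim((455,328),69,30))
E
```

```text
grip t=5.2 w=64.2 ff=30.2 F=[ 0.1 -0.1  2. ] p=[591.7  55.1  37.5]
lift t=6.2 w=64.7 ff=30.2 F=[ 0.1  0.  -1.3] p=[590.4  54.6 188.6]
mid t=6.9 w=64.9 ff=30.2 F=[ 0.1  0.2 -1.1] p=[470.4  39.6 189.8]
1819 (array([460.06967773, 284.35517578]), array([122.98109131, 166.9640625 ]), 11.41525650024414) handle (array([486.07416992, 147.8654541 ]), array([31.91977844, 91.58145142]), 12.843502044677734)
  rim scene (array([453.95348657, 329.03331782]), 185, np.float64(0.7316156543617787), np.float64(69.50724501586579))
  rim top (array([455.92356799, 327.86502362]), 68, np.float64(0.7814158558411286), np.float64(69.40873648805285))
[454.93852728 328.44917072]
```

View pics/s1.png

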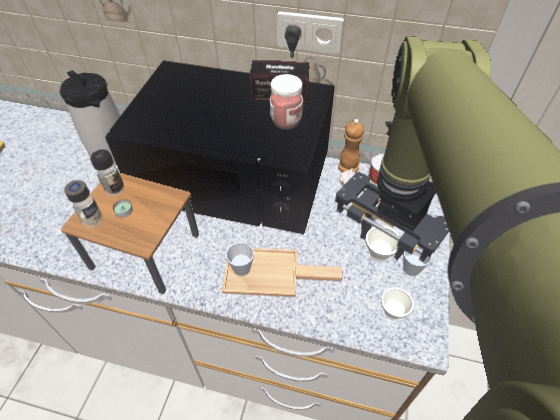

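```bash
python3 - <<'E'
from h import *
place((467.2,241.4),"b",8)
b=rim((467,241),58,32); print(b); c=rim((455,328),69,30); print("cup",c)
f=grab("scene"); save(f,"pics/s2.png")
pick((434.4,-20.5),"b")
E
```

```text
pre t=9.1 w=64.8 ff=30.9 F=[-1.3 -0.4 -0.9] p=[468.  241.8  55.9]
down True t=9.6 w=64.3 ff=31.0 F=[-0.5 -0.2  5.7] p=[467.7 241.4  45.5]
done t=12.2 w=87.2 ff=0.0 F=[-0.3  0.4  0.2] p=[469.7  41.7 189.6]
  rim scene (array([468.12910301, 244.86638227]), 208, np.float64(1.015591601266399), np.float64(58.4665124360394))
  rim top (array([470.24591874, 243.24557406]), 83, np.float64(1.1907382082188214), np.float64(58.3009411850792))
[469.18751088 244.05597816]
  rim scene (array([454.62109415, 332.23926748]), 187, np.float64(0.8898315561932151), np.float64(69.29645648754605))
  rim top (array([456.62189209, 330.83811229]), 78, np.float64(0.8422753390818656), np.float64(69.53329263309035))
cup [455.62149312 331.53868989]
grip t=14.6 w=64.7 ff=30.0 F=[0.3 0.5 3.7] p=[434.7 -20.7  37.4]
lift t=15.5 w=64.5 ff=30.0 F=[ 0.3  0.2 -1.2] p=[433.5 -20.4 188.8]
mid t=16.0 w=64.7 ff=30.0 F=[ 0.2 -0.1 -0.9] p=[469.1  40.7 188.6]
```

View pics/s2.png

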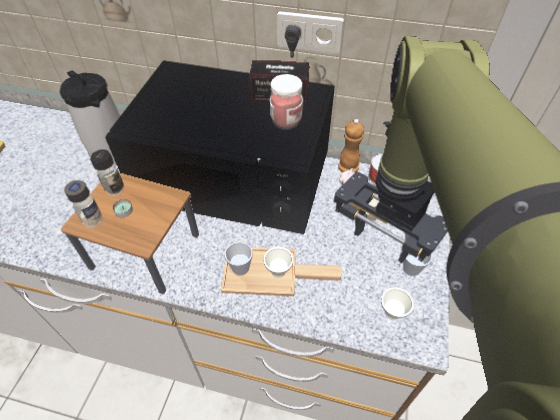

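```bash
python3 - <<'E'
from h import *
b=rim((469,244),58,32)
place(b,"b",30)
b=rim(b,80,32); print(b); c=rim((455,331),69,30); print("cup",c)
pick((683.8,59.7),"b")
b=rim(b,80,32)
place(b,"b",52)
b=rim(b,102,32); print(b); c=rim(c,69,30); print("cup",c)
f=grab("scene"); save(f,"pics/s3.png")
E
```

```text
rim scene (array([468.03714971, 244.77673645]), 210, np.float64(1.0396811074042223), np.float64(58.58942154389496))
  rim top (array([470.32499426, 243.43202401]), 81, np.float64(1.2329057887647465), np.float64(58.70520761731164))
pre t=18.1 w=64.7 ff=30.0 F=[ 1.4  0.1 -0.3] p=[469.9 244.5  77.9]
down True t=18.5 w=64.8 ff=30.0 F=[ 0.5 -0.4  4.9] p=[469.6 244.1  67.4]
done t=21.0 w=87.2 ff=0.0 F=[-0.3  1.7 -0.1] p=[469.7  41.6 189.6]
  rim scene (array([468.65663096, 243.85329761]), 218, np.float64(0.9981051503277598), np.float64(80.83383315947218))
  rim top (array([470.83232362, 242.31020248]), 93, np.float64(1.0259095334636683), np.float64(80.62956712547822))
[469.74447729 243.08175004]
  rim scene (array([454.62634812, 332.21752827]), 184, np.float64(0.7444594274792582), np.float64(69.96429552550356))
  rim top (array([456.71497177, 330.92777657]), 74, np.float64(0.660058595288584), np.float64(69.19111033215285))
cup [455.67065994 331.57265242]
grip t=24.0 w=64.5 ff=29.5 F=[-0.3 -0.1  1.9] p=[684.1  59.9  37.5]
lift t=25.0 w=64.4 ff=29.5 F=[-0.  -0.2 -0.9] p=[683.   59.3 188.3]
m
[... 326 characters left out ...]
=[ 0.7 -0.3 -0.5] p=[470.2 243.3  99.8]
down True t=28.5 w=64.2 ff=29.6 F=[-0.3 -0.9  5.9] p=[470.  243.   89.3]
done t=30.8 w=87.1 ff=0.0 F=[0.1 0.8 0. ] p=[469.6  41.7 189.6]
  rim scene (array([470.11262458, 243.09296079]), 222, np.float64(1.02654402795911), np.float64(102.6908858884483))
  rim top (array([472.09048172, 241.53356651]), 91, np.float64(0.992966116706917), np.float64(101.65676319180636))
[471.10155315 242.31326365]
  rim scene (array([454.4759651 , 332.25108295]), 188, np.float64(0.8792301820135879), np.float64(69.64294619540024))
  rim top (array([456.48682912, 330.76238847]), 71, np.float64(0.7784347717563165), np.float64(70.60101971742861))
cup [455.48139711 331.50673571]
```

View pics/s3.png

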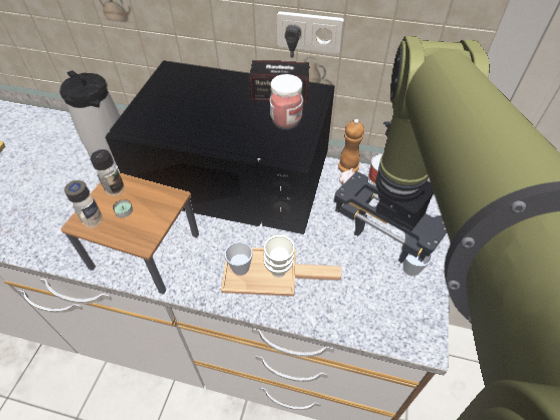

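```bash
python3 - <<'E'
from h import *
pick((557.4,-52.7),"c")
c=rim((455.5,331.5),69,30)
place(c,"c",34)
c=rim(c,95,30); print(c); print("bowls",rim((471,242.3),102,32))
pick((644.5,-50.8),"c")
c2=rim(c,95,30)
place(c2,"c",60)
c=rim(c2,121,30); print("cup",c); print("bowls",rim((471,242.3),102,32))
f=grab("scene"); save(f,"pics/s4.png")
W=cloud(f); m=(W[...,2]>9)&(W[...,2]<30)&(W[...,0]<560)&(W[...,1]>90)&(W[...,1]<420)&(W[...,0]>370); P=W[m]
print(len(P),rect(P[:,:2][P[:,1]>205]),"handle",rect(P[:,:2][P[:,1]<190]))
E
```

```text
grip t=33.5 w=60.5 ff=30.0 F=[-0.6 -1.3  1.6] p=[557.6 -52.8  44.3]
lift t=34.4 w=60.3 ff=30.0 F=[-0.8  0.3 -1.1] p=[556.5 -52.9 188.7]
mid t=35.1 w=60.4 ff=30.0 F=[-0.1 -1.  -0.9] p=[470.2  38.8 189.7]
  rim scene (array([454.57457269, 332.22727794]), 184, np.float64(0.7900815537228851), np.float64(69.89519187680843))
  rim top (array([456.57423859, 330.91018688]), 81, np.float64(0.759138954185854), np.float64(69.65719226272874))
pre t=37.5 w=60.9 ff=30.0 F=[-0.   0.2 -0.4] p=[456.  332.   88.9]
down True t=37.9 w=60.3 ff=30.0 F=[-0.1 -0.1  4.5] p=[455.7 332.1  78.3]
done t=40.7 w=86.7 ff=0.0 F=[ 0.6  0.  -1.2] p=[469.7  41.7 189.7]
  rim scene (array([454.94600987, 331.57634392]), 193, np.float64(0.8654546649197066), np.float64(95.69648038668106))
  rim top (array([457.20753623, 329.90923694]), 71, np.float64(0.7720121422278439), np.float64(96.12136583274385))
[456.07677305 330.74279043]
  rim scene (array([470.1489223 , 243.31327451]), 216, np.float64(0.9482100878508213), np.float64(102.71652319939699))
  rim top (array([472.01064744, 241.82694414]), 91, np.float64(1.0027029373488
[... 747 characters left out ...]
 330.55016989]), 210, np.float64(0.8078710543328445), np.float64(121.75105317826973))
  rim top (array([458.04941193, 329.2226395 ]), 80, np.float64(0.8923262877621241), np.float64(121.47309973166048))
cup [457.14246252 329.8864047 ]
  rim scene (array([470.12696466, 243.20813776]), 224, np.float64(0.9372940038153761), np.float64(102.2961163056795))
  rim top (array([472.25920164, 241.3534306 ]), 94, np.float64(1.0169667491733385), np.float64(102.39243443475763))
bowls [471.19308315 242.28078418]
1384 (array([462.08115234, 286.17214355]), array([123.4661377 , 169.62520752]), 11.29168701171875) handle (array([488.83398438, 148.49221191]), array([31.3994812 , 87.21466675]), 11.953120231628418)
```

View pics/s4.png

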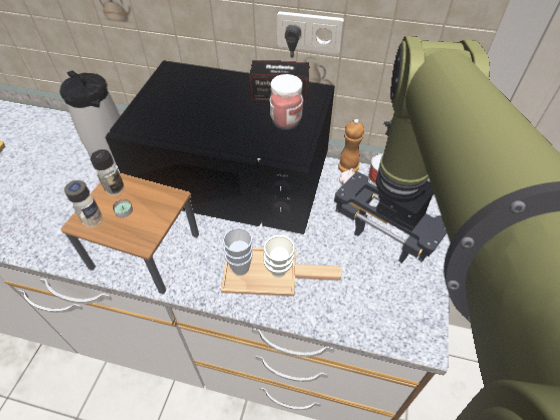

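```bash
cat >> h.py <<'E'
TH=84.75; U=np.array([np.cos(np.radians(TH)),np.sin(np.radians(TH))]); RC=np.array([449,571.9])
def on(s): return RC+s*U
E
python3 - <<'E'
from h import *
W=cloud(grab("scene")); m=(W[...,2]>15)&(W[...,2]<28)&(W[...,0]<530)&(W[...,0]>440)&(W[...,1]>95)&(W[...,1]<190); print("handle",rect(W[m][:,:2]))
g=np.array([496,116]); a=11.0
effector.let_go()
manip.reach([*g,120],down(a)); print(st(),manip.observe()["joint_pos"].round(2))
print(manip.move_straight([*g,4],down(a),vel=60,guard=6),st())
effector.clamp(); print(st())
f=grab("scene"); save(f,"pics/s5.png")
for s in (-401.6,-300,-181.5): print(on(s),J((*on(s),4),TH-90))
E
```

```text
handle (array([488.628125  , 148.26124268]), array([31.20370483, 87.3539978 ]), 11.890294075012207)
t=52.7 w=87.0 ff=0.0 F=[ 0.5  0.4 -0.6] p=[496.2 115.6 120.1] [ 0.76  0.27 -1.16  1.89  0.27  1.15 -0.31]
False t=54.8 w=87.0 ff=0.0 F=[ 0.1 -0.1  0.6] p=[496.2 116.    4.3]
t=55.8 w=29.8 ff=30.0 F=[ 1.5 -0.1 -1.9] p=[496.3 116.    4. ]
[412.25294994 171.98474109] [ 0.54  0.29 -1.07  2.13  0.33  0.89 -0.82]
[421.5495144  273.15852173] [ 0.25  0.42 -1.    2.01  0.44  0.95 -1.06]
[432.39245621 391.16140565] [-0.04  0.57 -0.92  1.81  0.53  1.03 -1.26]
```

View pics/s5.png

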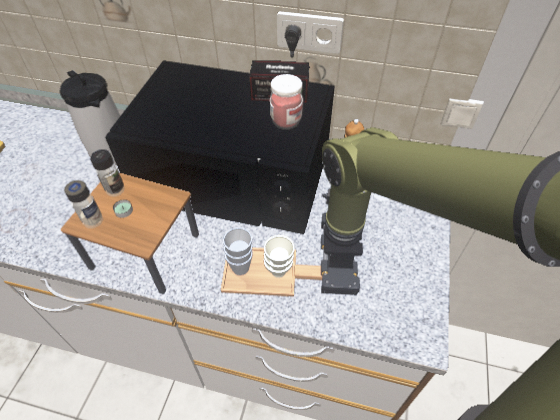

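```bash
python3 - <<'E'
from h import *
a0,a1=11.0,TH-90
p0,p1=np.array([496,116]),on(-401.6)
print(manip.move_straight([*p1,4],down(a1),vel=40),st())
f=grab("scene"); save(f,"pics/s6.png")
W=cloud(f)
m=(W[...,2]>9)&(W[...,2]<30)&(W[...,0]<540)&(W[...,1]>266)&(W[...,1]<450)&(W[...,0]>345); P=W[m][:,:2]
print("tray",rect(P)); c=rect(P)[0]-RC; print("along,lateral",c@U,c@[-U[1],U[0]])
g=on(-401.6)+173*U
print("cups",rim(g+50*U,121,30)); print("bowls",rim(g-40*U,102,32))
E
```

```text
False t=58.5 w=29.4 ff=30.0 F=[ 1.5 -3.   1.2] p=[412.3 172.    4. ]
tray (array([426.44672852, 346.88962402]), array([165.17016602, 121.61325684]), 84.87544250488281)
along,lateral -226.1301019998637 1.8698452591534718
  rim scene (array([434.2640194 , 388.00543535]), 209, np.float64(0.8534872825110931), np.float64(122.20879684204293))
  rim top (array([436.10819039, 387.04332338]), 75, np.float64(0.950953862733904), np.float64(122.07441824817144))
cups [435.1861049  387.52437936]
  rim scene (array([422.5649692 , 300.26713209]), 241, np.float64(0.860318880353443), np.float64(102.85689481369515))
  rim top (array([424.20149901, 298.93084691]), 90, np.float64(1.058973735437979), np.float64(101.76724887985867))
bowls [423.38323411 299.5989895 ]
```

View pics/s6.png

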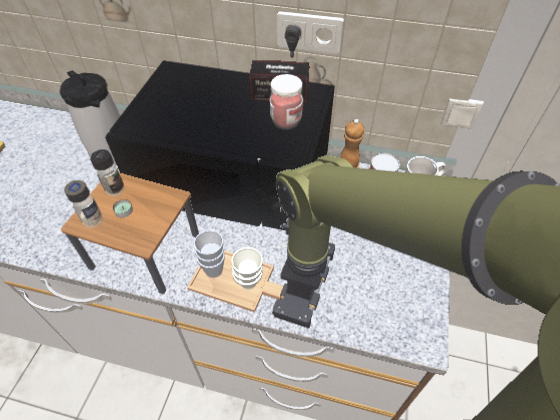

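```bash
python3 - <<'E'
from h import *
a1=TH-90
manip.move_straight([*on(-310),4],down(a1),vel=40); print(st())
print(rim(on(-310)+175*U-41*U+0*U,121,30) is None)
print("stop",manip.move_straight([*on(-184),4],down(a1),vel=40,guard=12),st())
for n in ("scene","top"): save(grab(n),f"pics/{n}7.png")
t=cv2.imread("pics/top7.png")[180:360,80:320]; s=cv2.imread("pics/scene7.png")[120:360,30:350]
cv2.imwrite("pics/c7.png",np.vstack([cv2.resize(s,(400,300)),cv2.resize(t,(400,300))]))
E
```

```text
t=61.2 w=30.0 ff=30.0 F=[ -0.6 -10.9  10.3] p=[420.1 260.    4. ]
  rim scene None
  rim top None
True
stop False t=64.6 w=30.0 ff=30.0 F=[ -0.4 -11.1  10.9] p=[431.8 385.1   4. ]
```

View pics/c7.png

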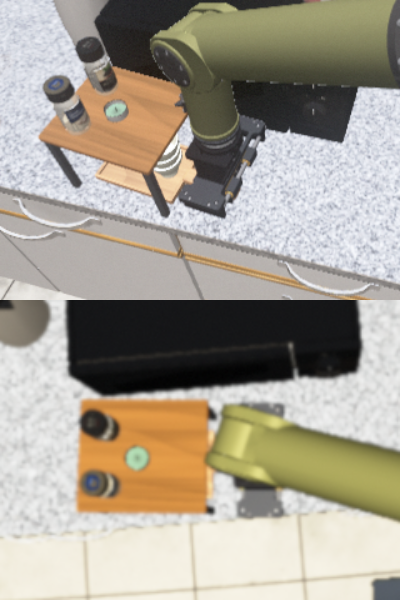

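```bash
python3 - <<'E'
from h import *
f=grab("scene"); W=cloud(f); print(st())
s=(W[...,:2]-RC)@U; l=(W[...,:2]-RC)@np.array([-U[1],U[0]])
m=(W[...,2]>5)&(W[...,2]<30)&(s>-200)&(s<-60)&(abs(l)<70)
v=np.c_[s[m],l[m],W[m][:,2]]
for a in range(-160,-60,8):
    q=v[(v[:,0]>=a)&(v[:,0]<a+8)]
    if len(q): print(a,len(q),q[:,1].min().round(),q[:,1].max().round(),np.median(q[:,2]).round(1))
cv2.imwrite("pics/c8.png",cv2.resize(f["frame"][190:310,110:260,::-1],(750,600),interpolation=cv2.INTER_CUBIC))
E
```

```text
t=64.7 w=29.6 ff=30.0 F=[ -0.1 -10.6  11.2] p=[431.8 385.1   4. ]
-120 9 -2.0 16.0 21.0
-112 40 -10.0 17.0 20.9
-104 42 -12.0 39.0 21.2
-96 109 -31.0 62.0 12.6
-88 98 -33.0 62.0 8.5
-80 106 -33.0 59.0 8.0
-72 94 -54.0 50.0 8.1
-64 27 -57.0 43.0 8.3
```

View pics/c8.png

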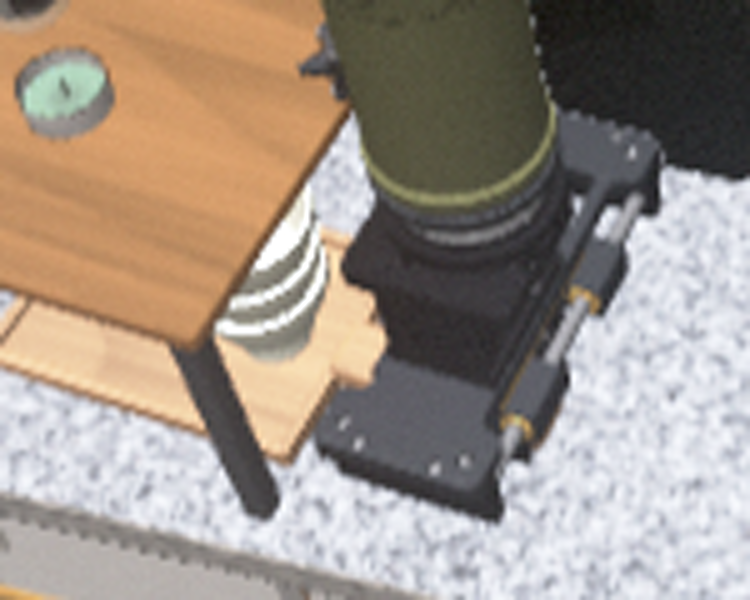

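```bash
python3 - <<'E'
from h import *
a1=TH-90
print(manip.move_straight([*on(-176),4],down(a1),vel=25,guard=15),st())
manip.move_straight([*on(-179),4.5],down(a1),vel=10); print(st())
effector.let_go(); print(st())
manip.move_straight([*on(-179),150],down(a1),vel=80); print(st())
manip.move_straight([440,120,200],down(a1),vel=150)
manip.hold(0.5)
f=grab("scene"); W=cloud(f)
s=(W[...,:2]-RC)@U; l=(W[...,:2]-RC)@np.array([-U[1],U[0]])
m=(W[...,2]>5)&(W[...,2]<30)&(s>-220)&(s<-60)&(abs(l)<70); v=np.c_[s[m],l[m],W[m][:,2]]
for a in range(-196,-60,6):
    q=v[(v[:,0]>=a)&(v[:,0]<a+6)]
    if len(q): print(a,len(q),q[:,1].min().round(),q[:,1].max().round(),np.median(q[:,2]).round(1))
cv2.imwrite("pics/c9.png",cv2.resize(f["frame"][130:310,50:275,::-1],(750,600),interpolation=cv2.INTER_CUBIC))
E
```

```text
False t=65.2 w=29.5 ff=30.0 F=[ 0.2 -7.4  7.5] p=[432.5 394.5   4. ]
t=65.7 w=29.8 ff=30.0 F=[ 1.7  1.6 -3.2] p=[432.  394.4   4.3]
t=66.8 w=86.7 ff=0.0 F=[-0.2  0.5 -0.8] p=[432.6 393.7   4.5]
t=68.8 w=87.2 ff=0.0 F=[-0.9 -0.4 -0.2] p=[432.4 393.5 149.6]
-196 14 -3.0 14.0 14.2
-190 47 -12.0 18.0 19.6
-184 37 -11.0 18.0 21.1
-178 35 -11.0 19.0 20.9
-172 37 -12.0 18.0 21.3
-166 32 -10.0 20.0 21.1
-160 38 -12.0 64.0 20.8
-154 36 -11.0 18.0 20.9
-148 31 -9.0 18.0 20.7
-142 32 -11.0 19.0 20.8
-136 37 -10.0 19.0 21.6
-130 34 -11.0 18.0 21.0
-124 32 -10.0 18.0 20.9
-118 34 -9.0 18.0 21.1
-112 33 -11.0 17.0 21.5
-106 34 -10.0 18.0 21.4
-100 33 -11.0 18.0 21.9
-94 32 -11.0 18.0 21.6
-88 118 -57.0 61.0 12.4
-82 57 -57.0 60.0 11.0
-76 89 -55.0 51.0 8.2
-70 94 -55.0 48.0 8.3
-64 68 -55.0 43.0 8.4
```

View pics/c9.png

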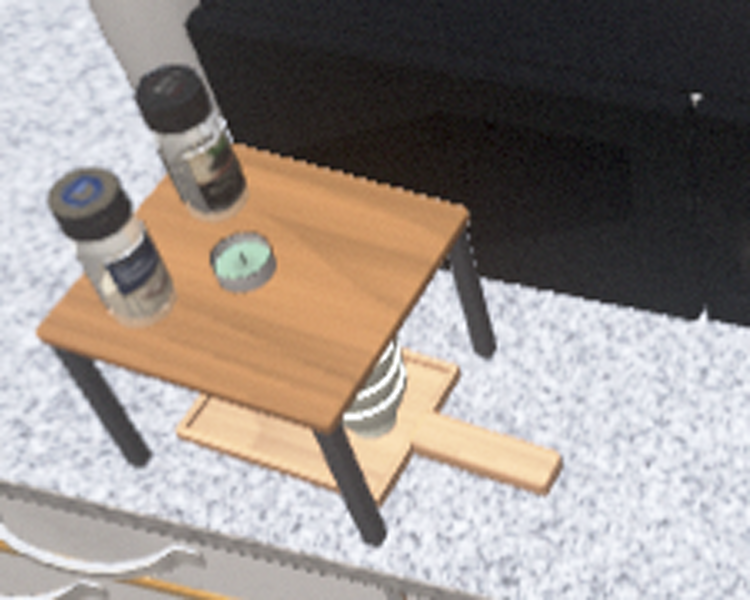

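The tray body is fully under the shelf, its end about 15 mm inside the front edge. Only the handle sticks out, the bowl stack is upright, and the shelf items are undisturbed.

```bash
python3 -c "
from h import *
print(manip.close_job())"
```

```text
the job is handed in; nothing more can be done
None
```

The job is handed in at about 70 s of the 200: three tumblers and three bowls are stacked on the tray, which is fully under the shelf with only the handle out; the tumbler stack was hidden in the last picture and last seen upright just before the push under the shelf.

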